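# Hold the case lid in its hinge for the pin

### The job

The finds case has lost its hinged lid: find the lid with the brass hinge leaf among the boards standing in the wooden rack, lift it out and, keeping it upright, ease its two knuckles down between the three knuckles on the rim of the case until the pin holes line up from end to end. Finish while still gripping the lid, holding it steady and upright with the holes in line and its weight in the gripper rather than pressed onto the case, so that a colleague can slide the pin in. Leave the other two boards in the rack, and do not disturb the pot in the case or the things on the bench.

Things in the scene. Friction and masses are not known exactly. Their poses are not given: they have to be found in the camera images.
- lid: Lid to fit: mid-brown board 14 mm thick (x), 200 wide (y), 150 high (z), 300 g, brass hinge leaf at its lower edge. Origin: middle of the hinge's hole line. Wood from z = 8 to 158 mm, x = -14 to 0, y = +-100; inner face (leaf, 3 mm grey felt) looks to +x. Top 35 mm plain: grip there across x. Starts upright in any slot of the rack, axes as the rack's.
- lid_hole_left (a point): Outer end of the bore of the lid's +y knuckle: y = +27.5 mm on the lid's hole line (the line x = z = 0 of body lid). The lid's two knuckles are tubes along y, 14 mm outside, 8 mm bore, 17 mm long, ends bevelled 2.5 mm, centred at y = +19 and -19 mm; they hang below the wood.
- lid_hole_right (a point): Outer end of the bore of the lid's -y knuckle: y = -27.5 mm on the lid's hole line.
- case: Open wooden finds case, fixed: 150 mm (x) by 200 mm (y), 85 mm high, walls 10 mm, foam-lined. Origin: centre of its underside, z up. Its hinge is outside the -x wall, towards the robot; the brass leaf is let flush into the top of that wall.
- case_hinge (a point): Middle of the case's hole line: 83 mm to -x of the case's centre, 85 mm above its underside (rim height), 8 mm outside the wall. Axes as the case's, y along the holes. Three knuckles like the lid's at y = -38, 0, +38 mm; the gaps between are 21 mm, open above and below, so the lid's 17 mm knuckles drop in from above with 2 mm play each way.
- case_hole_left (a point): The point y = +27.5 mm on the case's hole line, where point lid_hole_left belongs. Holes in line, lid upright: the lid's axes agree with the case's (inner face looks over the case), its lower edge is 1 mm above the three knuckles, which stop it if lowered further, and its knuckles are 1 mm clear of the wall.
- case_hole_right (a point): The point y = -27.5 mm on the case's hole line, where point lid_hole_right belongs.
- rack: Fixed light-wood rack, 171 mm (x) by 162 mm (y), 65 mm high; origin: centre of its underside, z up. Two combs along x, 18 mm wide, at y = +-72 mm, with slots 17 mm wide and 35 mm deep at x = -55, 0, +55 mm. Boards stand on the slot floors 30 mm above the bench, across both combs, and come out straight up. Open in the middle.
- plain_lid: Another board in the rack: dark brown, 14 x 180 x 100 mm high, no hinge. Origin: middle of its lower edge, on its +x face. To be left there.
- tray_divider: Another board in the rack: white, 14 x 176 x 92 mm high, no hinge. Origin: middle of its lower edge, on its +x face. To be left there.
- pot: Small round terracotta pot, 82 mm wide, 58 mm high, lying bedded in the foam in the middle of the case, below its rim. Origin: centre of its foot.
- hinge_pin: The hinge's loose brass pin, 7 mm thick, 110 mm long with its head, lying on the bench at the far side; the colleague will use it. Origin: its middle, on the bench.
- caliper: Green caliper, 200 mm long, lying at the far side. Origin: middle of its beam, on the bench.
- brush: Brush lying at the far side. Origin: under it, on the bench.
- screwdriver: Screwdriver lying at one side of the bench. Origin: under it, on the bench.
- bowl: Small terracotta bowl, 96 mm wide, 45 mm high, at one side of the bench. Origin: centre of its foot.
There are look-alikes about, which are no part of the job. Of the things that look like the plain_lid, the smaller one is meant.

How it is judged (in metres and radians):
On the way:
1. the lid has been lifted out of the rack, gripped and clear of it (height (world z) of lid above 0.07 m and contact force between lid and the fingers above 1 N and contact force between lid and rack below 0.1 N), for 0.2 s.
At the end, for the whole second after the job is handed in: The lid is still gripped, still and upright (within 7 degrees), both ends of its knuckle bores within 3 mm of the matching points of the case's hole line, bearing on the case with less than 8 N; the other two boards stand in the rack (distance between lid_hole_left and case_hole_left below 0.003 m and distance between lid_hole_right and case_hole_right below 0.003 m and angle between lid's own z axis and vertical below 0.12 rad and contact force between lid and the fingers above 2 N and contact force between lid and case below 8 N and linear speed of lid below 0.02 m/s and z of each of plain_lid, tray_divider in the frame of rack below 0.034 m and angle between each of plain_lid, tray_divider's own z axis and vertical below 0.15 rad); the arm keeps its last pose, push and grip.
It fails at once if something on the bench or the pot in the case is disturbed (moved more than 20 mm) (distance of any of hinge_pin, caliper, brush, screwdriver, bowl, pot from where it was at the start of the episode above 0.02 m).
It fails at once if one of the other boards is shifted in the rack or taken out (moved more than 20 mm) (distance of any of plain_lid, tray_divider from where it was at the start of the episode above 0.02 m).
It fails at once if the lid is forced onto the case (more than 45 N) (contact force between lid and case above 45 N).
It also fails if it takes over 42 s, if anything falls off the work surface, if the arm or the gripper's body presses on something with over 40 N, if the wrist force passes 120 N, or if a joint passes its speed limit or range.

### The arm

A 6-joint arm with a two-finger parallel gripper is mounted at the origin on the work surface. World frame = base frame: x ahead of the robot, y to its left, z up, the work surface at z = 0. Lengths are in mm, angles in rad, forces in N, time in s.
With the tool pointing down it reaches from about 300 to 775 mm from the base axis. Payload 14.6 kg.
Tool frame: the origin (TCP) lies between the finger pads; the fingertips stand 25 mm ahead of it and the grasp point (between the pads) lies 6 mm ahead of it; z points along the fingers, x is the direction in which the jaws open and shut, and the axes are right-handed (so a half turn about z gives the same grasp; the last joint's range is limited). The gripper opens to 94 mm and grips with 3 to 60 N. Pads are 16 mm wide; open, the fingers measure 119 mm over their backs; the gripper's body (75 mm by 177 mm) begins 78 mm behind the grasp point.
Start: joints at [-0.067, 0.3, 1.521, -0, 1.321, -0.067], TCP at [549.99, -0.002, 230.446] pointing down, gripper open.
Joint ranges: [-3.03, 3.03], [-0.79, 2.21], [0.23, 2.52], [-1.04, 4.18], [0, 3.07], [-2.55, 2.55]. Speed limits (rad/s): [2.22, 2.22, 2.57, 3.14, 3.14, 3.14].

### API

Orientations are given as [roll, pitch, yaw] about the fixed x, y, z axes, in that order (R = Rz(yaw) Ry(pitch) Rx(roll)).
In Python, from cell import manip gives the robot as it stands.
- The arm moves only by the tool apply_moves, never from a script. Its argument "series" is a list of rows, each a list of 3 entries, a list of its own where there are three numbers: the shift along the world's x, y, z in cm, then the turn, a rotation vector about the world's x, y, z in rad, then the opening in per cent of the stroke, from 0 (shut) to 100 (fully open). A call has exactly 10 rows; each row is the pose to reach, as a shift and turn from the pose commanded when the call began; what a row does not reach only later rows make up. A row lasts 1/8 s, in which the tool goes at most 62.5 mm and 10.7 degrees, less where a joint would pass 70% of its speed; a pose out of reach is approached as far as the arm can. A call with a gripper value outside its range is refused whole. The fingers move at their own pace and stop on an object; "grip_force" is the grip in N (left out, the last holds). Time passes only in rows, so rows that repeat a pose let the fingers close, or fill a call up. It gives the time, the measured TCP pose, the force and the opening at its end, in the units of the state.
- manip.read_state(): the state, without advancing time (a new reading comes with each control period).
- manip.camera(name): name is "scene" or "side" or "wrist"; returns (picture, depth): 400x640x3 uint8, red, green, blue; 400x640 float32, mm along the optical axis (not along the pixel's ray), 0 where there is no reading.
- manip.camera_info(name): a dict with "intrinsics" (3x3 intrinsics, pixels), "extrinsics" (4x4, takes a point from world to camera coordinates); the wrist camera has in their place "hand_eye" (4x4, takes a point from camera to tool coordinates, whose origin is the TCP and whose axes are the tool frame's). Camera axes: x right, y down, z forward; pixel columns grow to the right and rows downward; lengths in mm; the calibration is good to about 2 mm. A picture is of the moment at which its call begins: read the wrist's pose just before it. camera_info takes no time and is no camera call.
- manip.sign_off(): hands the job in, once; it reports no verdict.
The state is a dict: "clock": time; "joints": joint angles; "qd": joint speeds; "effort": joint torques, N m; "eef_pos": TCP position; "eef_rot": TCP orientation; "wrist_force": force on the tool from outside, world axes, zero at the start; "moment": the same for the moment, N m; "finger_gap": finger opening in mm.
Only numpy, scipy, OpenCV 4.12 (cv2) and the standard library are available. Lean on these libraries where they do the work, as an engineer would, in place of code of your own. Each camera call takes 0.05 s, during which the arm holds its last target.

## Working session

There is one attempt and no reset: what is moved stays moved. The work goes in short steps, Python scripts to look and compute and a tool call to move; the robot and the scene stay as the last step left them, time stands still between calls to the robot, and variables do not carry over. Pictures are saved under pics/ and viewed, and the job is handed in when it is done.

Besides the shell and the picture viewer there is one more tool, called after "Emit:" as name(argument=value, ...) on one line, values as JSON. apply_moves: Moves the arm, as the interface text tells. Its arguments: {"type":"object","properties":{"series":{"type":"array","items":{"type":"array"}},"grip_force":{"type":"number"}},"required":["series"]}

```bash
ls; mkdir -p pics; python3 - <<'E'
from cell import manip
import cv2,numpy as np
print(manip.read_state())
for n in ["scene","side","wrist"]:
    p,d=manip.camera(n)
    cv2.imwrite(f"pics/{n}0.png",p[:,:,::-1]); np.save(f"pics/{n}0.npy",d)
    print(n,{k:np.round(v,3).tolist() for k,v in manip.camera_info(n).items()})
E
```

```text
pics
{'clock': 0.0, 'joints': array([-6.66004190e-02,  3.00498013e-01,  1.52158881e+00, -2.33998443e-06,
        1.32071681e+00, -6.65935472e-02]), 'qd': array([-0.00120877, -0.00094402, -0.00017241, -0.0005743 , -0.00024709,
       -0.00139804]), 'effort': array([-1.53750298e-03, -5.31805658e+01, -3.52735734e+01,  7.07558286e-02,
        2.43994006e-02, -4.79655944e-05]), 'eef_pos': array([5.49758768e+02, 1.23679996e-02, 2.29868287e+02]), 'eef_rot': array([-3.14151433e+00,  1.20845257e-03, -6.24397471e-06]), 'wrist_force': array([ 1.02095936,  0.07951746, -0.2396268 ]), 'moment': array([-0.01334544, -0.00996439, -0.02594292]), 'finger_gap': 94.06852937090105}
scene {'intrinsics': [[413.014, 0.0, 314.608], [0.0, 413.014, 206.274], [0.0, 0.0, 1.0]], 'extrinsics': [[-0.354, 0.935, 0.014, 172.395], [0.58, 0.231, -0.781, -280.093], [-0.733, -0.269, -0.625, 1915.139], [0.0, 0.0, 0.0, 1.0]]}
side {'intrinsics': [[443.59, 0.0, 315.566], [0.0, 443.59, 199.636], [0.0, 0.0, 1.0]], 'extrinsics': [[0.877, -0.481, -0.013, -503.229], [-0.367, -0.652, -0.663, 272.173], [0.31, 0.587, -0.748, 1625.847], [0.0, 0.0, 0.0, 1.0]]}
wrist {'intrinsics': [[319.781, 0.0, 320.452], [0.0, 319.781, 199.357], [0.0, 0.0, 1.0]], 'hand_eye': [[1.0, 0.0, -0.0, -0.079], [-0.0, 0.971, 0.241, -71.554], [0.0, -0.241, 0.971, -153.769], [0.0, 0.0, 0.0, 1.0]]}
```

View pics/scene0.png

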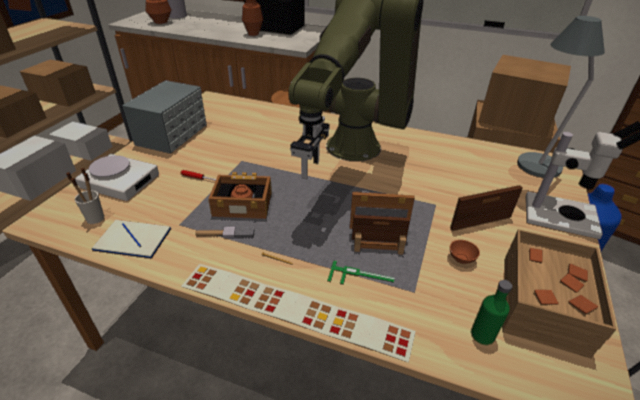

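View pics/side0.png

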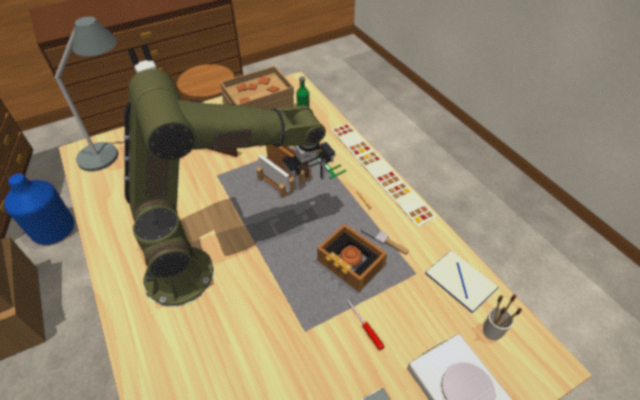

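View pics/wrist0.png

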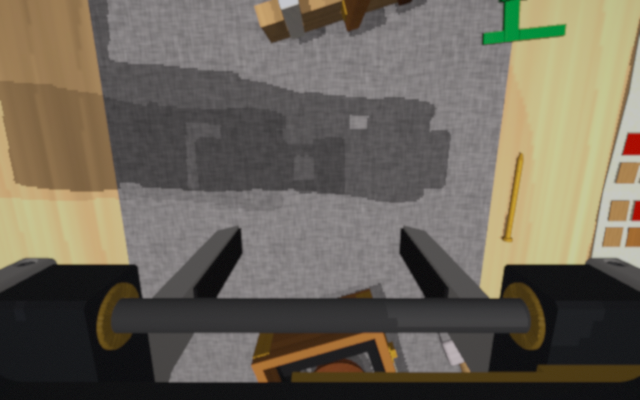

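```bash
cat > h.py <<'E'
import numpy as np,cv2
from scipy.spatial.transform import Rotation as R
from cell import manip
def cam2world(name,eef=None):
    i=manip.camera_info(name);K=np.array(i["intrinsics"])
    if name=="wrist":
        T=np.eye(4);T[:3,:3]=R.from_euler("xyz",eef[1]).as_matrix();T[:3,3]=eef[0]
        return K,T@np.array(i["hand_eye"])
    return K,np.linalg.inv(np.array(i["extrinsics"]))
def cloud(d,K,T):
    v,u=np.mgrid[:d.shape[0],:d.shape[1]]
    P=np.stack([(u-K[0,2])/K[0,0]*d,(v-K[1,2])/K[1,1]*d,d],-1)
    W=P@T[:3,:3].T+T[:3,3]; W[d<=0]=np.nan
    return W
def proj(pts,K,T):
    c=(np.atleast_2d(pts)-T[:3,3])@T[:3,:3]
    return np.stack([c[:,0]/c[:,2]*K[0,0]+K[0,2],c[:,1]/c[:,2]*K[1,1]+K[1,2]],-1)
def crop(img,box,s,name):
    u0,v0,u1,v1=box
    cv2.imwrite(name,cv2.resize(img[v0:v1,u0:u1],None,fx=s,fy=s,interpolation=cv2.INTER_CUBIC))
E
python3 - <<'E'
from h import *
im=cv2.imread("pics/scene0.png")
a=im[150:275,195:275];b=im[170:295,320:530]
crop(im,(330,170,530,290),4,"pics/s_rack.png");crop(im,(190,160,290,240),6,"pics/s_case.png")
im=cv2.imread("pics/side0.png")
crop(im,(240,120,350,200),6,"pics/d_rack.png")
crop(im,(300,215,400,295),6,"pics/d_case.png")
for n in ["scene","side"]:
    K,T=cam2world(n); W=cloud(np.load(f"pics/{n}0.npy"),K,T)
    np.save(f"pics/{n}W.npy",W)
W=np.load("pics/sceneW.npy")
for u,v in [(380,208),(487,207),(385,245),(240,185),(465,250),(355,275),(280,258),(200,180)]: print(u,v,W[v,u].round())
E
```

```text
380 208 [565. 256. 130.]
487 207 [357. 594.  80.]
385 245 [602. 296.  10.]
240 185 [ 556. -271.   75.]
465 250 [532. 550.  14.]
355 275 [764. 239.   6.]
280 258 [777. -11.  -0.]
200 180 [ 490. -501.   -4.]
```

View pics/s_rack.png

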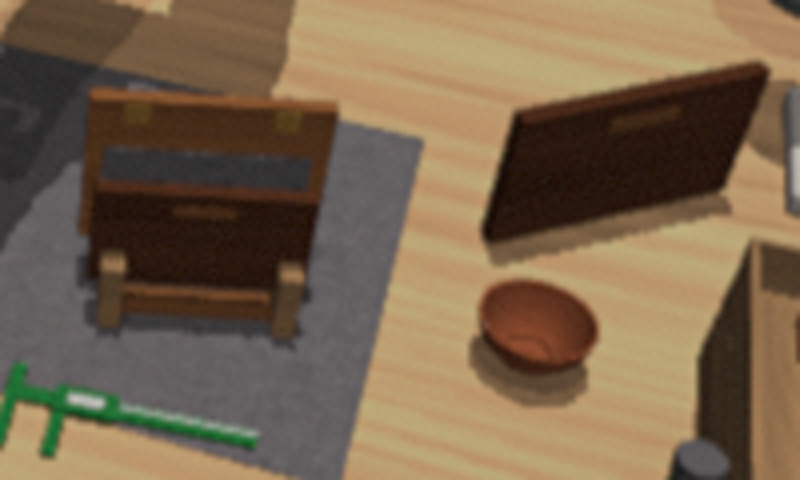

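View pics/s_case.png

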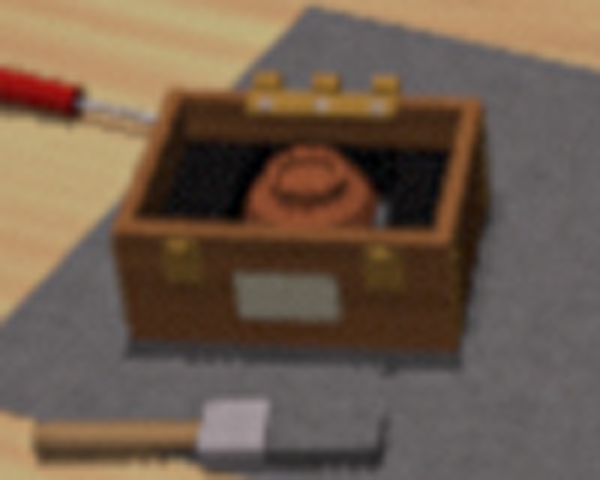

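View pics/d_rack.png

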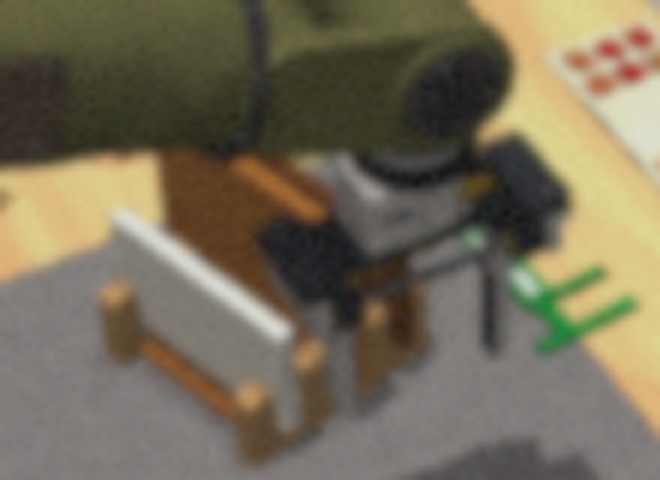

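View pics/d_case.png

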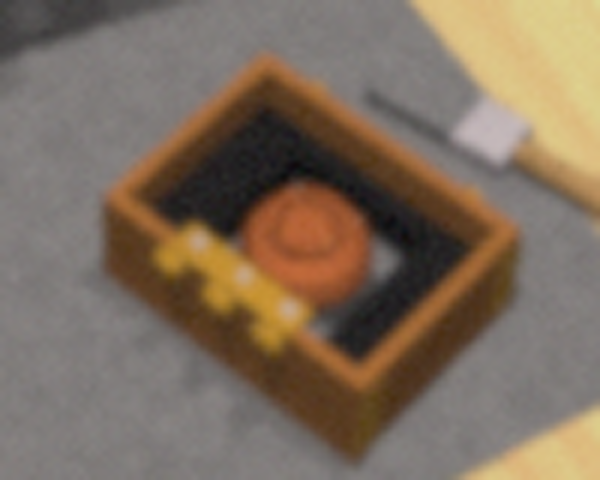

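```bash
python3 - <<'E'
from h import *
for n in ["scene","side"]:
    K,T=cam2world(n);print(n,T[:3,3].round())
    W=np.load(f"pics/{n}W.npy");x,y,z=W[...,0],W[...,1],W[...,2]
    for nm,m in [("lidhi",(z>150)&(z<190)&(x>450)&(x<640)&(y>150)&(y<420)),("rim",(z>80)&(z<95)&(x>440)&(x<680)&(y<-100)&(y>-400)),("rackpost",(z>55)&(z<72)&(x>440)&(x<720)&(y>120)&(y<420))]:
        p=W[m]
        if len(p)<5: print(nm,len(p));continue
        (c,s,a)=cv2.minAreaRect(p[:,:2].astype(np.float32)); print(n,nm,len(p),np.round(c),np.round(s),round(a,1),p[:,2].max().round(), np.percentile(p,[2,98],axis=0).round().tolist())
E
```

```text
scene [1628.  418.  975.]
scene lidhi 602 [557. 259.] [ 22. 199.] 16.3 183.0 [[531.0, 167.0, 151.0], [588.0, 351.0, 181.0]]
scene rim 444 [ 573. -261.] [172. 200.] 18.3 94.0 [[482.0, -365.0, 80.0], [670.0, -149.0, 91.0]]
scene rackpost 283 [624. 262.] [194.  76.] 89.0 72.0 [[589.0, 170.0, 55.0], [657.0, 357.0, 71.0]]
side [   37. -1018.  1390.]
side lidhi 114 [553. 251.] [ 19. 137.] 17.7 184.0 [[530.0, 188.0, 151.0], [576.0, 302.0, 183.0]]
side rim 591 [ 569. -269.] [171. 204.] 17.8 94.0 [[480.0, -376.0, 80.0], [667.0, -161.0, 92.0]]
side rackpost 249 [527. 225.] [153. 217.] 41.9 72.0 [[455.0, 147.0, 56.0], [634.0, 333.0, 71.0]]
```

```bash
python3 - <<'E'
from h import *
for n in ["scene","side"]:
    W=np.load(f"pics/{n}W.npy");x,y,z=W[...,0],W[...,1],W[...,2]
    for m in [(z>165)&(z<190)&(x>450)&(x<640)&(y>150)&(y<420)]:
        p=W[m][:,:2]; vx,vy,x0,y0=cv2.fitLine(p.astype(np.float32),cv2.DIST_HUBER,0,.01,.01).ravel(); print(n,"lid dir",vx,vy,np.degrees(np.arctan2(vy,vx)))
    m=(z>78)&(z<95)&(x>440)&(x<680)&(y<-100)&(y>-400)
    b=cv2.boxPoints(cv2.minAreaRect(W[m][:,:2].astype(np.float32)));print(b.round())
    yel=cv2.imread(f"pics/{n}0.png").astype(int); q=(yel[...,2]>140)&(yel[...,0]<60)&(yel[...,1]>90)&m
    p=W[q];print("brass",len(p),p.mean(0).round() if len(p) else "", np.cov(p[:,:2].T).round() if len(p)>2 else "")
E
```

```text
scene lid dir 0.2837273 -0.95890504 -73.51721
[[ 459. -192.]
 [ 522. -384.]
 [ 686. -330.]
 [ 623. -139.]]
brass 44 [ 515. -290.   84.] [[ 241. -335.]
 [-335.  886.]]
side lid dir 0.32648313 -0.945203 -70.94454
[[ 457. -198.]
 [ 519. -393.]
 [ 682. -340.]
 [ 619. -146.]]
brass 309 [ 546. -300.   85.] [[3104. -858.]
 [-858. 3445.]]
```

Emit:
apply_moves(series=[[[-1,-5,0],[0,0,0.06],100],[[-2,-10,0],[0,0,0.12],100],[[-3,-15,0],[0,0,0.18],100],[[-4,-20,0],[0,0,0.24],100],[[-5,-25,0],[0,0,0.29],100],[[-5.8,-28,0],[0,0,0.31],100],[[-5.8,-29,0],[0,0,0.314],100],[[-5.8,-29,0],[0,0,0.314],100],[[-5.8,-29,0],[0,0,0.314],100],[[-5.8,-29,0],[0,0,0.314],100]])

```text
clock: 1.4
eef_pos: [492.3, -289.1, 230.5]
eef_rot: [3.142, -0.0, 0.315]
wrist_force: [-0.1, 0.5, 0.2]
finger_gap: 94.0
```

```bash
cat > snap.py <<'E'
import sys
from h import *
def snap(tag,names=("wrist",)):
    for n in names:
        s=manip.read_state();p,d=manip.camera(n)
        cv2.imwrite(f"pics/{n}{tag}.png",p[:,:,::-1]); K,T=cam2world(n,(s["eef_pos"],s["eef_rot"]))
        np.savez(f"pics/{n}{tag}.npz",d=d,K=K,T=T,W=cloud(d,K,T),pos=s["eef_pos"],rot=s["eef_rot"])
    print({k:np.round(s[k],3).tolist() for k in ["clock","eef_pos","eef_rot","wrist_force","moment","finger_gap"]})
if __name__=="__main__": snap(sys.argv[1],sys.argv[2].split(","))
E
python3 snap.py 1 wrist
```

```text
{'clock': 1.4, 'eef_pos': [492.33, -289.122, 230.538], 'eef_rot': [3.142, -0.0, 0.315], 'wrist_force': [-0.082, 0.518, 0.234], 'moment': [0.053, -0.028, 0.049], 'finger_gap': 93.956}
```

View pics/wrist1.png

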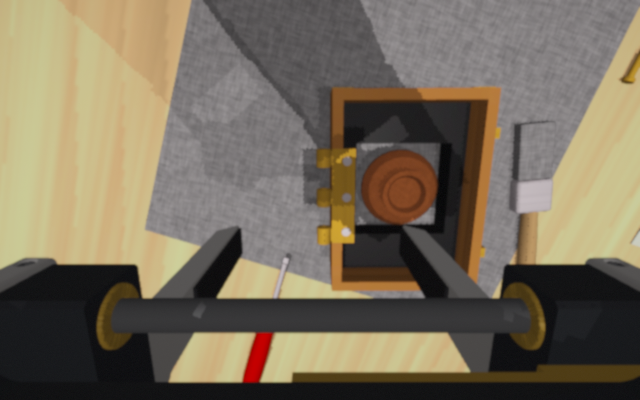

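```bash
python3 - <<'E'
from h import *
im=cv2.imread("pics/wrist1.png");crop(im,(300,130,380,260),5,"pics/w1c.png")
z=np.load("pics/wrist1.npz");W=z["W"];K=z["K"];T=z["T"]
# tool-yaw frame coordinates
Rz=R.from_euler("z",z["rot"][2]).as_matrix()
L=(W-z["pos"])@Rz   # local: x tool x, y lateral
L[...,2]+=z["pos"][2]
print("depth near", [ (v,u,L[v,u].round(1).tolist()) for v,u in [(158,325),(197,325),(235,325),(180,325),(215,325),(100,338),(280,338),(197,348)]])
# outer edge of rim -x: rows where z in 78..90
m=(L[...,2]>78)&(L[...,2]<96)
for v in list(range(95,290,15)):
    u=np.where(m[v,300:520])[0]
    if len(u): print(v,u.min()+300,L[v,u.min()+300].round(1),u.max()+300,L[v,u.max()+300].round(1))
E
```

```text
depth near [(158, 325, [4.7, 37.8, 90.9]), (197, 325, [4.8, 1.1, 91.2]), (235, 325, [5.0, -36.8, 91.2]), (180, 325, [6.1, 0.7, 0.9]), (215, 325, [6.3, -43.5, 1.4]), (100, 338, [16.2, 89.0, 84.9]), (280, 338, [18.6, -88.1, 85.1]), (197, 348, [27.0, -0.3, 85.3])]
95 332 [10.9 93.4 82.6] 499 [160.6  93.4  83.6]
110 332 [11.  80.4 84.3] 498 [160.9  80.4  84.6]
125 332 [11.1 67.1 83.7] 496 [160.7  67.2  84.8]
140 332 [11.2 53.6 83.9] 494 [161.2  53.7  83.9]
155 316 [-3.6 39.9 85.2] 492 [161.1  39.8  83.8]
170 332 [11.4 25.8 84.9] 490 [160.3  25.9  85.2]
185 332 [11.6 11.2 84. ] 488 [160.6  11.4  84.5]
200 317 [-2.7 -2.6 87.8] 486 [160.6  -3.4  84.5]
215 332 [ 11.9 -18.7  84.2] 484 [160.6 -18.6  84.3]
230 317 [ -2.8 -33.4  86.4] 483 [160.7 -33.5  85.9]
245 332 [ 12.1 -49.7  84.9] 481 [161.6 -50.   84.2]
260 332 [ 12.3 -66.3  84.1] 479 [161.2 -66.1  84.6]
275 332 [ 12.5 -83.   84. ] 477 [161.1 -82.6  84.7]
```

View pics/w1c.png

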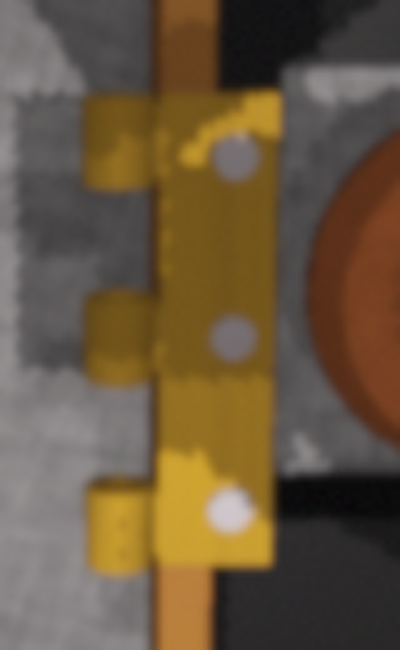

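```bash
cat > edge.py <<'E'
from h import *
def ray(u,v,K,T,zp):
    u=np.asarray(u,float);v=np.asarray(v,float)
    d=np.stack([(u-K[0,2])/K[0,0],(v-K[1,2])/K[1,1],np.ones_like(u)],-1)@T[:3,:3].T
    s=(zp-T[2,3])/d[...,2]; return T[:3,3]+d*s[...,None]
def subpix(prof):
    """largest |gradient| location, weighted centroid"""
    g=np.abs(np.gradient(prof)); k=int(g[1:-1].argmax())+1
    a=slice(max(k-2,0),k+3); return (np.arange(len(prof))[a]*g[a]).sum()/g[a].sum()
def edges(ch,lines,horiz,lo,hi):
    """horiz True: scan along u within each row in lines"""
    out=[]
    for l in lines:
        p=ch[l,lo:hi] if horiz else ch[lo:hi,l]
        t=lo+subpix(p.astype(float)); out.append((t,l) if horiz else (l,t))
    return np.array(out)
def local(P,z):
    Rz=R.from_euler("z",z["rot"][2]).as_matrix(); return (P-z["pos"])@Rz
def fit(P,ax):
    t=P[:,1-ax];y=P[:,ax];k=np.ones(len(t),bool)
    for _ in range(4):
        c=np.polyfit(t[k],y[k],1);r=y-np.polyval(c,t);k=np.abs(r)<max(2*np.std(r[k]),.15)
    return c,r[k].std(),k.sum()
E
python3 - <<'E'
from edge import *
z=np.load("pics/wrist1.npz");K,T=z["K"],z["T"]
im=cv2.imread("pics/wrist1.png");S=cv2.cvtColor(im,cv2.COLOR_BGR2HSV)[...,1].astype(float)
S=cv2.GaussianBlur(S,(0,0),.8)
rows=[*range(95,145),*range(250,285)]
for nm,l,h,lo,hi,ax,zp in [("left",rows,True,326,338,0,85),("right",range(100,130),True,488,506,0,85),("top",range(345,485),False,80,95,1,85),("bot",range(340,395),False,282,296,1,85),
  ("kn_l0",range(153,164),True,310,322,0,85),("kn_l1",range(192,203),True,310,322,0,85),("kn_l2",range(230,241),True,310,322,0,85)]:
    e=edges(S,l,h,lo,hi);P=local(ray(e[:,0],e[:,1],K,T,zp),z);c,s,n=fit(P,ax);print(nm,c.round(4),round(s,2),n, "med px",np.median(e,axis=0))
e=[]
for lo,hi in [(143,156),(162,176),(182,194),(200,214),(220,232),(238,250)]:
    x=edges(S,range(319,328),False,lo,hi);P=local(ray(x[:,0],x[:,1],K,T,90.),z);e.append(np.median(P[:,1]))
print(np.round(e,2))
E
```

```text
left [-8.5000e-03  9.7544e+00] 0.05 64 med px [329.93545733 137.        ]
right [-9.100000e-03  1.613875e+02] 0.07 23 med px [497.88237897 114.5       ]
top [2.40000e-03 9.97015e+01] 0.06 105 med px [414.5        87.1248749]
bot [-2.60000e-03 -9.95795e+01] 0.04 47 med px [367.         290.15129139]
kn_l0 [ 0.005 -3.766] 0.02 11 med px [316.03071667 158.        ]
kn_l1 [ 0.0295 -3.5518] 0.03 11 med px [316.17986473 197.        ]
kn_l2 [-0.0184 -3.7071] 0.02 11 med px [316.88941317 235.        ]
[ 46.76  28.55  10.24  -8.81 -27.14 -47.33]
```

Emit:
apply_moves(series=[[[0.5,5,2],[0,0,0],100],[[1.5,11,5],[0,0,0],100],[[2.5,17,9.5],[0,0,0],100],[[3.5,23,9.5],[0,0,0],100],[[4.5,29,9.5],[0,0,-0.005],100],[[5,35,9.5],[0,0,-0.01],100],[[5.5,41,9.5],[0,0,-0.02],100],[[6,47,9.5],[0,0,-0.025],100],[[6.5,52,9.5],[0,0,-0.025],100],[[6.5,54.9,9.5],[0,0,-0.025],100]])

```text
clock: 2.7
eef_pos: [556.4, 262.0, 325.0]
eef_rot: [-3.141, 0.001, 0.292]
wrist_force: [1.0, -0.0, 0.2]
finger_gap: 94.0
```

Emit:
apply_moves(series=[[[0,0,0],[0,0,0],100],[[0,0,0],[0,0,0],100],[[0,0,0],[0,0,0],70],[[0,0,0],[0,0,0],70],[[0,0,0],[0,0,0],70],[[0,0,0],[0,0,0],70],[[0,0,0],[0,0,0],70],[[0,0,0],[0,0,0],70],[[0,0,0],[0,0,0],70],[[0,0,0],[0,0,0],70]])

```text
clock: 3.95
eef_pos: [557.0, 259.0, 325.4]
eef_rot: [3.142, 0.0, 0.289]
wrist_force: [-0.4, -0.4, -0.7]
finger_gap: 65.6
```

```bash
python3 snap.py 2 wrist; python3 - <<'E'
from h import *
im=cv2.imread("pics/wrist2.png");crop(im,(230,60,420,310),3,"pics/w2c.png")
E
```

```text
{'clock': 3.95, 'eef_pos': [556.98, 259.015, 325.433], 'eef_rot': [3.142, 0.0, 0.289], 'wrist_force': [-0.435, -0.445, -0.678], 'moment': [0.008, -0.046, -0.007], 'finger_gap': 65.573}
```

View pics/wrist2.png

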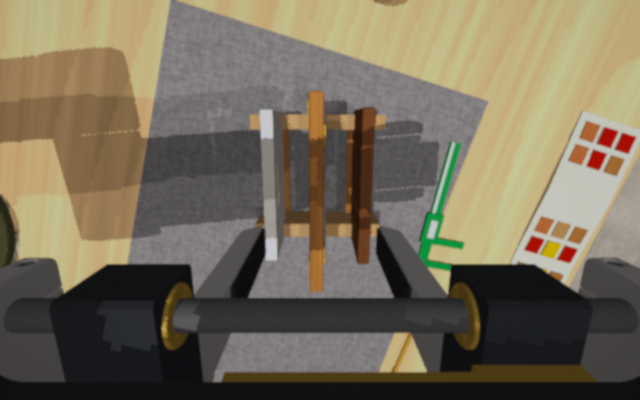

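View pics/w2c.png

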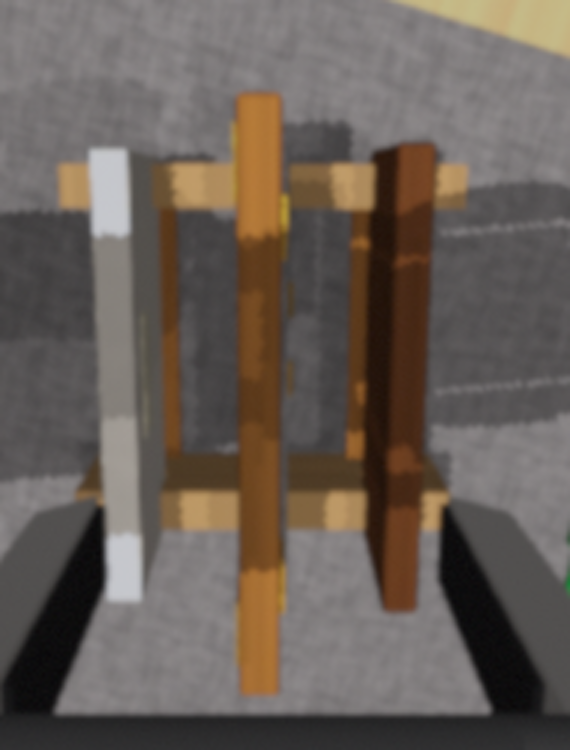

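The wrist view shows the mid-brown board in the middle slot at (316,190), with brass knuckles low on its +x side at about (327,150) and (327,185). The other candidates are the white divider at (269,185), the dark plain board at (365,185), and a larger dark board outside the rack at scene (487,207). The middle board is the lid.

```bash
python3 - <<'E'
from edge import *
z=np.load("pics/wrist2.npz");K,T,W=z["K"],z["T"],z["W"]
L=local(W,z);L[...,2]+=z["pos"][2]
print([(v,L[v,316].round(1).tolist()) for v in (95,120,200,270,286)])
zt=np.nanmedian(L[110:280,312:321,2]);print("ztop",zt)
im=cv2.imread("pics/wrist2.png");H=cv2.cvtColor(im,cv2.COLOR_BGR2HSV)
S=cv2.GaussianBlur(H[...,1].astype(float),(0,0),.8)
m=np.abs(L[...,2]-zt)<8
for v in range(95,290,24):
    u=np.where(m[v,295:340])[0]+295; print(v,u.min(),u.max(),L[v,u.min()].round(1),L[v,u.max()].round(1))
v=np.where(m[60:310,316])[0]+60;print("v",v.min(),v.max(),L[v.min(),316].round(1),L[v.max(),316].round(1))
for nm,l,h,lo,hi,ax in [("left",range(100,285),True,302,315,0),("right",range(100,285),True,318,330,0),("top",range(312,321),False,84,99,1),("bot",range(312,321),False,284,298,1)]:
    e=edges(S,l,h,lo,hi);P=local(ray(e[:,0],e[:,1],K,T,zt),z);c,s,n=fit(P,ax);print(nm,c.round(4),round(s,2),n,np.median(e,axis=0))
E
```

```text
[(95, [-3.5, 93.3, 179.2]), (120, [-3.6, 71.6, 179.8]), (200, [-3.8, -3.5, 179.4]), (270, [-4.0, -77.0, 179.8]), (286, [-4.1, -95.7, 178.5])]
ztop 179.5068885902815
95 309 323 [ -9.8  93.4 177.9] [  2.7  93.3 178.7]
119 308 323 [-11.1  72.5 172.3] [  2.8  72.5 178.3]
143 309 325 [-10.1  50.9 179.1] [  4.7  50.6 174.7]
167 309 323 [-10.4  28.4 177.7] [  2.9  28.2 176.8]
191 309 323 [-10.5   5.2 178.2] [  2.9   5.3 178.6]
215 309 323 [-10.8 -19.1 177.7] [  3.  -19.2 177.4]
239 309 322 [-11.  -44.6 176.6] [  2.1 -44.1 177.8]
263 310 324 [-10.1 -69.5 179.2] [  4.2 -71.6 174.9]
287 310 322 [-10.3 -96.8 178.6] [  2.1 -96.9 178.5]
v 91 291 [ -3.5  96.7 178.4] [  -4.1 -100.5  180.2]
left [-6.20000e-03 -1.07111e+01] 0.34 157 [308.70651093 192.        ]
right [2.2000e-03 2.9311e+00] 0.2 137 [323.02829609 192.        ]
top [1.00000e-04 9.73092e+01] 0.02 9 [316.          90.22681289]
bot [ 7.900000e-03 -1.010539e+02] 0.01 9 [316.         291.14211756]
```

Emit:
apply_moves(series=[[[-0.32,-0.29,-2],[0,0,0],70],[[-0.32,-0.29,-5],[0,0,0],70],[[-0.32,-0.29,-8],[0,0,0],70],[[-0.32,-0.29,-11],[0,0,0],70],[[-0.32,-0.29,-14],[0,0,0],70],[[-0.32,-0.29,-15.5],[0,0,0],70],[[-0.32,-0.29,-15.5],[0,0,0],70],[[-0.32,-0.29,-15.5],[0,0,0],50],[[-0.32,-0.29,-15.5],[0,0,0],40],[[-0.32,-0.29,-15.5],[0,0,0],30]], grip_force=20)

```text
clock: 5.25
eef_pos: [553.9, 256.2, 171.1]
eef_rot: [-3.142, -0.001, 0.289]
wrist_force: [-0.9, -0.0, -0.1]
finger_gap: 39.0
```

```bash
python3 snap.py 3 wrist,scene,side; python3 - <<'E'
from h import *
im=cv2.imread("pics/scene3.png");crop(im,(330,130,450,270),4,"pics/s3c.png")
E
```

```text
{'clock': 5.35, 'eef_pos': [553.862, 256.122, 170.732], 'eef_rot': [-3.142, -0.0, 0.289], 'wrist_force': [-0.199, -0.708, -0.367], 'moment': [-0.011, -0.027, -0.061], 'finger_gap': 31.195}
```

View pics/wrist3.png

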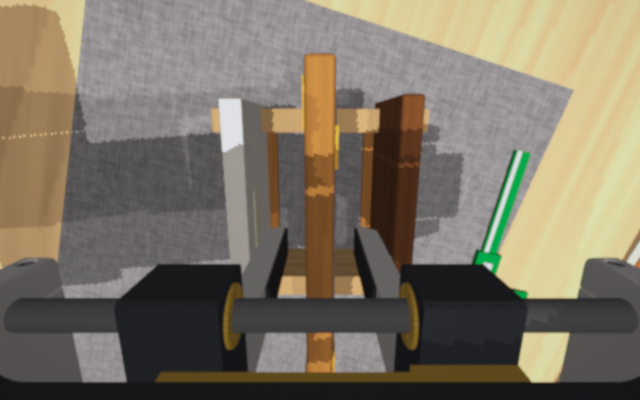

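View pics/s3c.png

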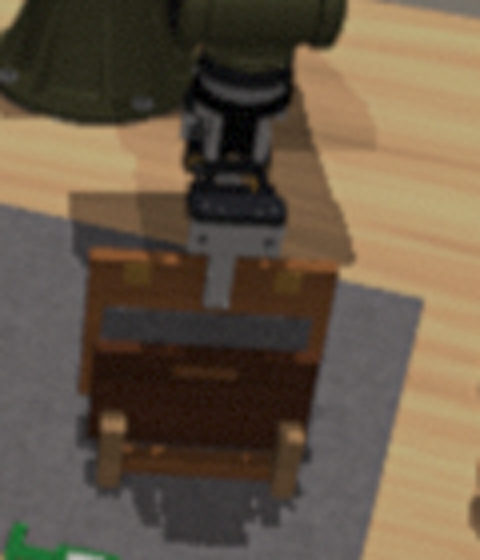

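Emit:
apply_moves(series=[[[0,0,0],[0,0,0],20],[[0,0,0],[0,0,0],10],[[0,0,0],[0,0,0],0],[[0,0,0],[0,0,0],0],[[0,0,0],[0,0,0],0],[[0,0,0],[0,0,0],0],[[0,0,0],[0,0,0],0],[[0,0,0],[0,0,0],0],[[0,0,0],[0,0,0],0],[[0,0,0],[0,0,0],0]], grip_force=40)

```text
clock: 6.65
eef_pos: [553.8, 256.1, 170.4]
eef_rot: [-3.142, 0.0, 0.289]
wrist_force: [-0.3, -0.3, -0.1]
finger_gap: 13.8
```

```bash
python3 snap.py 4 wrist
```

```text
{'clock': 6.65, 'eef_pos': [553.781, 256.124, 170.443], 'eef_rot': [-3.142, 0.0, 0.289], 'wrist_force': [-0.349, -0.303, -0.06], 'moment': [-0.029, 0.0, -0.003], 'finger_gap': 13.785}
```

Emit:
apply_moves(series=[[[0,0,0.5],[0,0,0],0],[[0,0,1.5],[0,0,0],0],[[0,0,3],[0,0,0],0],[[0,0,5],[0,0,0],0],[[0,0,7],[0,0,0],0],[[0,0,9],[0,0,0],0],[[0,0,11],[0,0,0],0],[[0,0,13],[0,0,0],0],[[0,0,14],[0,0,0],0],[[0,0,14],[0,0,0],0]], grip_force=40)

```text
clock: 7.95
eef_pos: [553.9, 256.1, 311.2]
eef_rot: [-3.141, -0.001, 0.289]
wrist_force: [-0.5, -1.0, -1.4]
finger_gap: 13.8
```

```bash
python3 snap.py 5 wrist,scene,side; python3 - <<'E'
from edge import *
im=cv2.imread("pics/scene5.png");crop(im,(310,110,450,270),4,"pics/s5c.png")
for t in "45":
    z=np.load(f"pics/wrist{t}.npz");K,T=z["K"],z["T"]; zt=z["pos"][2]+9.6
    im=cv2.imread(f"pics/wrist{t}.png");H=cv2.cvtColor(im,cv2.COLOR_BGR2HSV)
    S=cv2.GaussianBlur(H[...,1].astype(float),(0,0),.8)
    for nm,l,h,lo,hi,ax in [("left",range(60,220),True,295,312,0),("right",range(60,220),True,328,345,0),("top",range(308,332),False,45,62,1)]:
        e=edges(S,l,h,lo,hi);P=local(ray(e[:,0],e[:,1],K,T,zt),z);c,s,n=fit(P,ax);print(nm,c.round(4),round(s,2),n,np.median(e,axis=0))
E
```

```text
{'clock': 8.05, 'eef_pos': [553.63, 256.028, 309.77], 'eef_rot': [3.141, 0.001, 0.289], 'wrist_force': [-0.12, 0.524, -1.379], 'moment': [-0.003, 0.061, 0.005], 'finger_gap': 13.53}
left [-0.023  -5.3583] 0.22 140 [304.92328245 139.5       ]
right [-4.0000e-03  8.0588e+00] 0.81 160 [336.36316171 139.5       ]
top [4.50000e-03 9.86828e+01] 0.02 24 [319.5         52.94919771]
left [-0.0235 -5.3501] 0.23 142 [304.84352232 139.5       ]
right [-3.5000e-03  7.9758e+00] 0.84 160 [336.24248262 139.5       ]
top [4.6000e-03 9.8689e+01] 0.02 24 [319.5         52.94699675]
```

View pics/wrist5.png

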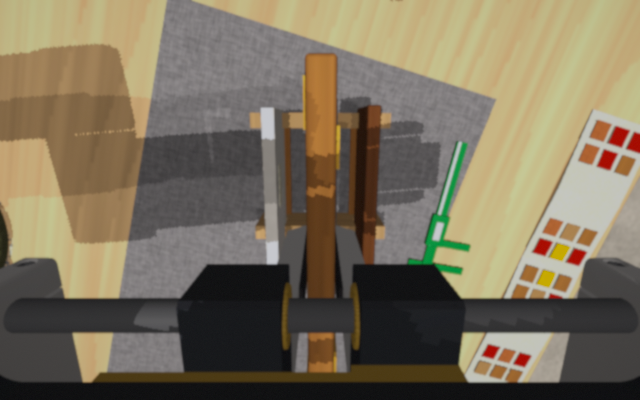

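View pics/s5c.png

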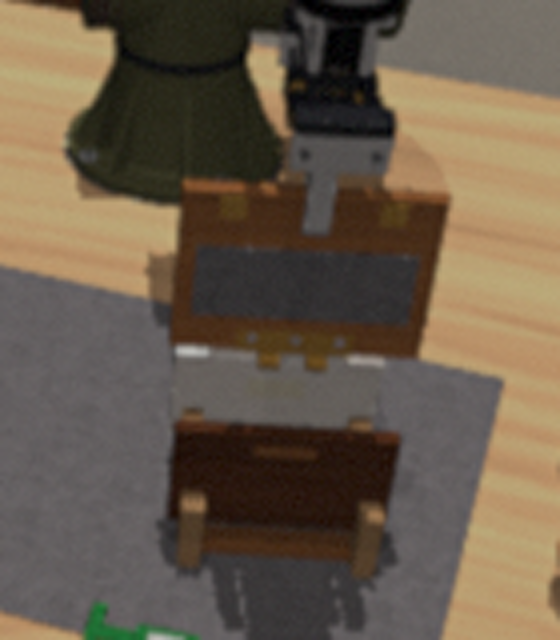

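```bash
python3 - <<'E'
from edge import *
z=np.load("pics/wrist5.npz");K,T=z["K"],z["T"]; zt=z["pos"][2]+9.6
im=cv2.imread("pics/wrist5.png");crop(im,(280,40,360,250),3,"pics/w5c.png")
H=cv2.cvtColor(im,cv2.COLOR_BGR2HSV);V=cv2.GaussianBlur(H[...,1].astype(float),(0,0),.8)
for lo,hi in [(58,72),(110,150),(150,190),(190,225)]:
    r=[]
    for a,b in [(297,312),(330,345)]:
        e=edges(V,range(lo,hi),True,a,b);P=local(ray(e[:,0],e[:,1],K,T,zt),z);r.append(np.median(P[:,0]))
    print(lo,np.round(r,2),round(np.mean(r),2))
E
```

```text
58 [-6.18  7.28] 0.55
110 [-6.88  9.16] 1.14
150 [-6.27  8.17] 0.95
190 [-6.31  7.22] 0.46
```

View pics/w5c.png

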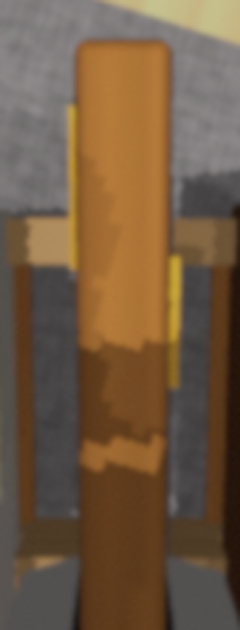

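Emit:
apply_moves(series=[[[-0.5,-5,0],[0,0,0.003],0],[[-1.2,-11,0],[0,0,0.006],0],[[-1.8,-17,0],[0,0,0.01],0],[[-2.5,-23,0],[0,0,0.013],0],[[-3.2,-29,0],[0,0,0.016],0],[[-4,-35,0],[0,0,0.02],0],[[-4.7,-41,0],[0,0,0.023],0],[[-5.4,-47,0],[0,0,0.026],0],[[-6,-51,0],[0,0,0.028],0],[[-6.57,-54.6,0],[0,0,0.028],0]], grip_force=40)

```text
clock: 9.35
eef_pos: [487.5, -291.5, 309.7]
eef_rot: [-3.141, 0.001, 0.316]
wrist_force: [-0.7, 0.0, -2.2]
finger_gap: 14.0
```

Emit:
apply_moves(series=[[[0,0,0],[0,0,0],0],[[0,0,-1],[0,0,0],0],[[0,0,-2],[0,0,0],0],[[0,0,-3],[0,0,0],0],[[0,0,-4],[0,0,0],0],[[0,0,-5],[0,0,0],0],[[0,0,-5.3],[0,0,0],0],[[0,0,-5.3],[0,0,0],0],[[0,0,-5.3],[0,0,0],0],[[0,0,-5.3],[0,0,0],0]])

```text
clock: 10.6
eef_pos: [488.2, -290.0, 257.8]
eef_rot: [3.141, -0.0, 0.317]
wrist_force: [0.1, 0.4, -2.3]
finger_gap: 13.6
```

```bash
python3 snap.py 6 wrist,scene,side; python3 - <<'E'
from h import *
im=cv2.imread("pics/scene6.png");crop(im,(190,110,310,240),5,"pics/s6c.png")
im=cv2.imread("pics/side6.png");crop(im,(280,190,400,300),5,"pics/d6c.png")
E
```

```text
{'clock': 10.7, 'eef_pos': [488.135, -289.928, 257.651], 'eef_rot': [3.141, -0.0, 0.317], 'wrist_force': [0.577, -0.791, -2.763], 'moment': [0.027, 0.003, -0.041], 'finger_gap': 13.724}
```

View pics/s6c.png

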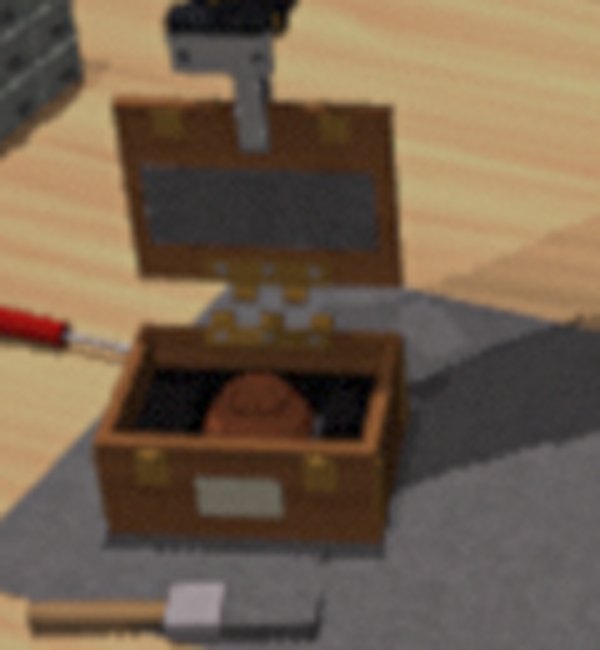

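View pics/d6c.png

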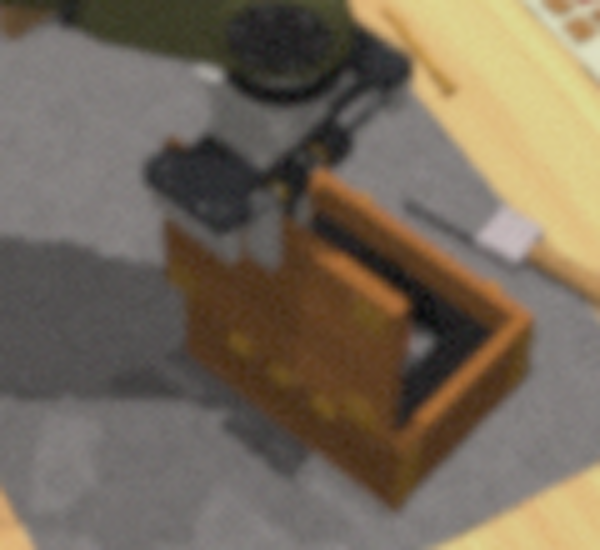

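View pics/wrist6.png

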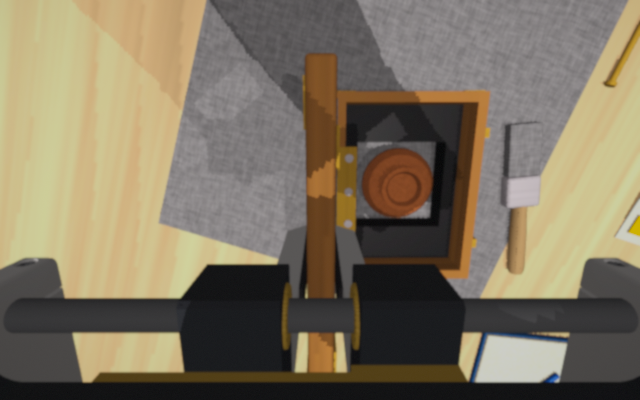

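```bash
python3 - <<'E'
from edge import *
z=np.load("pics/wrist6.npz");K,T=z["K"],z["T"]; zt=z["pos"][2]+9.6
im=cv2.imread("pics/wrist6.png");H=cv2.cvtColor(im,cv2.COLOR_BGR2HSV);S=cv2.GaussianBlur(H[...,1].astype(float),(0,0),.8)
for nm,l,h,lo,hi,ax,zp in [("lidtop",range(309,333),False,45,62,1,zt),("casetop",range(350,475),False,84,98,1,85),("caseright",range(100,130),True,478,496,0,85),("casebot",range(370,400),False,265,285,1,85),("casebot2",range(400,460),False,265,285,1,85)]:
    e=edges(S,l,h,lo,hi);P=local(ray(e[:,0],e[:,1],K,T,zp),z);c,s,n=fit(P,ax);print(nm,c.round(4),round(s,2),n,np.median(e,axis=0).round(1))
# scene: displacement of vertical
y=z["rot"][2];Rz=R.from_euler("z",y).as_matrix()
o=z["pos"]+Rz@np.array([7,0,0]); 
for n in ["scene","side"]:
    K,T=cam2world(n)
    pts=[];
    for zz,ys in [(z["pos"][2]-148.4,(-19,19)),(85,(-38,0,38))]:
        for yy in ys: q=o+Rz@np.array([0,yy,0]);q[2]=zz;pts.append(q)
    print(n,proj(pts,K,T).round(1).tolist())
im=cv2.imread("pics/scene6.png");crop(im,(225,155,265,185),20,"pics/s6d.png")
E
```

```text
lidtop [-1.30000e-03  9.86996e+01] 0.01 24 [320.5  52.9]
casetop [4.70000e-03 9.88774e+01] 0.23 118 [412.   90.4]
caseright [-3.700000e-03  1.653882e+02] 0.09 27 [487.5 114.5]
casebot [-1.90000e-03 -8.50444e+01] 0.12 30 [384.5 265.6]
casebot2 [ -0.3045 -53.1946] 3.45 60 [429.5 265.6]
scene [[238.1, 167.8], [248.1, 168.1], [233.8, 173.0], [243.7, 173.3], [253.6, 173.7]]
side [[339.3, 262.4], [331.0, 256.1], [343.3, 269.5], [335.0, 263.2], [326.9, 257.0]]
```

View pics/s6d.png

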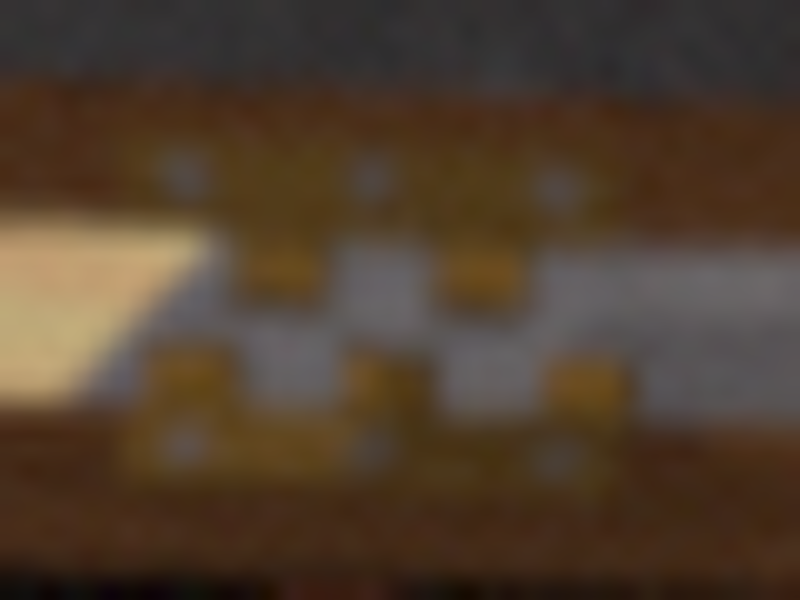

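Emit:
apply_moves(series=[[[0.01,-0.04,-0.4],[0,0,0],0],[[0.01,-0.04,-0.8],[0,0,0],0],[[0.01,-0.04,-1.0],[0,0,0],0],[[0.01,-0.04,-1.1],[0,0,0],0],[[0.01,-0.04,-1.2],[0,0,0],0],[[0.01,-0.04,-1.3],[0,0,0],0],[[0.01,-0.04,-1.4],[0,0,0],0],[[0.01,-0.04,-1.5],[0,0,0],0],[[0.01,-0.04,-1.5],[0,0,0],0],[[0.01,-0.04,-1.5],[0,0,0],0]])

```text
clock: 12.0
eef_pos: [488.2, -290.3, 242.5]
eef_rot: [3.142, -0.0, 0.317]
wrist_force: [0.5, -0.1, -2.3]
finger_gap: 14.0
```

```bash
python3 snap.py 7 scene,side; python3 - <<'E'
from h import *
im=cv2.imread("pics/scene7.png");crop(im,(225,155,265,185),20,"pics/s7d.png")
im=cv2.imread("pics/side7.png");crop(im,(310,235,370,280),13,"pics/d7d.png")
E
```

```text
{'clock': 12.05, 'eef_pos': [488.195, -290.31, 242.479], 'eef_rot': [3.142, 0.0, 0.317], 'wrist_force': [0.88, 0.307, -2.379], 'moment': [0.037, 0.009, -0.022], 'finger_gap': 13.958}
```

View pics/s7d.png

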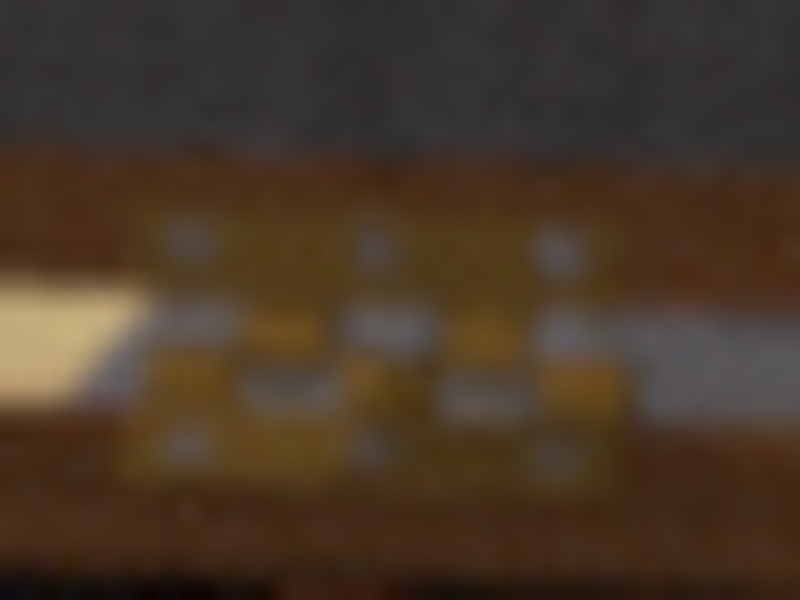

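View pics/d7d.png

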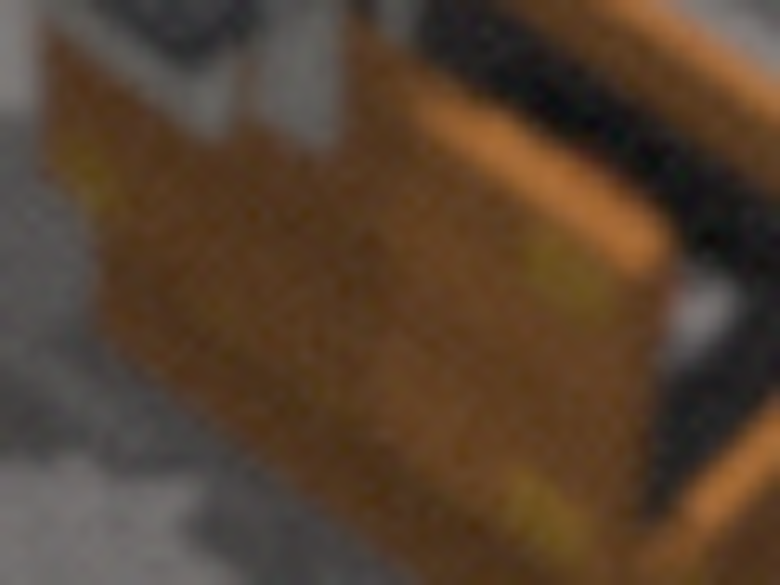

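Emit:
apply_moves(series=[[[0,0,-0.1],[0,0,0],0],[[0,0,-0.2],[0,0,0],0],[[0,0,-0.3],[0,0,0],0],[[0,0,-0.4],[0,0,0],0],[[0,0,-0.5],[0,0,0],0],[[0,0,-0.6],[0,0,0],0],[[0,0,-0.7],[0,0,0],0],[[0,0,-0.8],[0,0,0],0],[[0,0,-0.85],[0,0,0],0],[[0,0,-0.85],[0,0,0],0]])

```text
clock: 13.35
eef_pos: [488.2, -290.3, 233.9]
eef_rot: [-3.142, 0.0, 0.317]
wrist_force: [0.9, -0.8, -1.6]
finger_gap: 13.9
```

```bash
python3 snap.py 8 wrist,scene; python3 - <<'E'
from h import *
im=cv2.imread("pics/scene8.png");crop(im,(225,155,265,185),20,"pics/s8d.png")
E
```

```text
{'clock': 13.4, 'eef_pos': [488.183, -290.298, 233.942], 'eef_rot': [-3.142, 0.0, 0.317], 'wrist_force': [0.551, 0.293, -2.767], 'moment': [0.007, 0.023, 0.013], 'finger_gap': 13.75}
```

View pics/s8d.png

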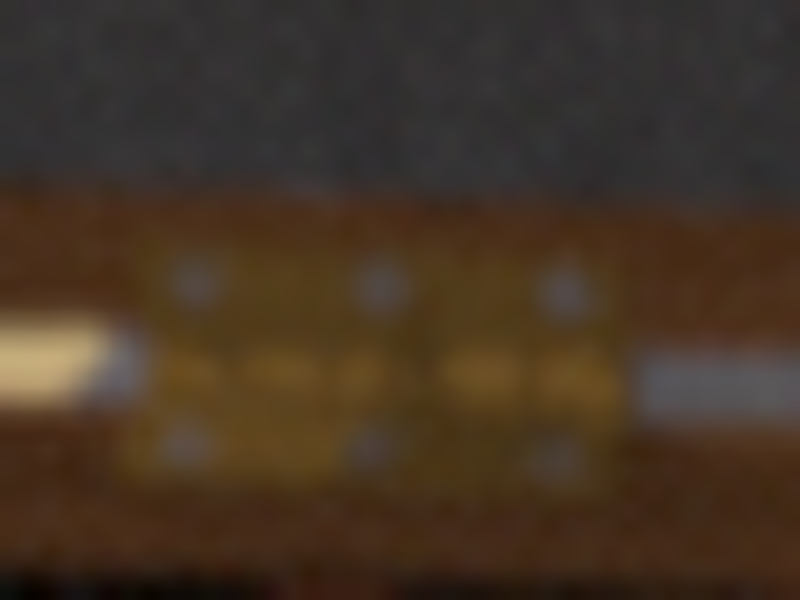

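Emit:
apply_moves(series=[[[0,0,-0.05],[0,0,0],0],[[0,0,-0.05],[0,0,0],0],[[0,0,-0.08],[0,0,0],0],[[0,0,-0.08],[0,0,0],0],[[0,0,-0.1],[0,0,0],0],[[0,0,-0.1],[0,0,0],0],[[0,0,-0.12],[0,0,0],0],[[0,0,-0.12],[0,0,0],0],[[0,0,-0.12],[0,0,0],0],[[0,0,-0.12],[0,0,0],0]])

```text
clock: 14.7
eef_pos: [488.2, -290.3, 232.8]
eef_rot: [3.142, -0.0, 0.317]
wrist_force: [-0.4, -0.6, -2.5]
finger_gap: 14.2
```

Emit:
apply_moves(series=[[[0,0,-0.02],[0,0,0],0],[[0,0,-0.02],[0,0,0],0],[[0,0,-0.04],[0,0,0],0],[[0,0,-0.04],[0,0,0],0],[[0,0,-0.05],[0,0,0],0],[[0,0,-0.05],[0,0,0],0],[[0,0,-0.06],[0,0,0],0],[[0,0,-0.06],[0,0,0],0],[[0,0,-0.06],[0,0,0],0],[[0,0,-0.06],[0,0,0],0]])

```text
clock: 15.95
eef_pos: [488.2, -290.3, 232.3]
eef_rot: [3.141, -0.0, 0.317]
wrist_force: [-0.7, -0.2, 1.8]
finger_gap: 13.7
```

Emit:
apply_moves(series=[[[0,0,0.1],[0,0,0],0],[[0,0,0.1],[0,0,0],0],[[0,0,0.1],[0,0,0],0],[[-0.01,0.04,0.1],[0,0,0],0],[[-0.03,0.08,0.1],[0,0,0],0],[[-0.04,0.12,0.1],[0,0,0],0],[[-0.05,0.15,0.1],[0,0,0],0],[[-0.05,0.15,0.1],[0,0,0],0],[[-0.05,0.15,0.1],[0,0,0],0],[[-0.05,0.15,0.1],[0,0,0],0]])

```text
clock: 17.2
eef_pos: [487.7, -288.8, 233.1]
eef_rot: [-3.142, 0.0, 0.317]
wrist_force: [0.0, -0.1, -2.8]
finger_gap: 14.0
```

Emit:
apply_moves(series=[[[0.01,-0.04,0],[0,0,0],0],[[0.03,-0.08,0],[0,0,0],0],[[0.05,-0.15,0],[0,0,0],0],[[0.07,-0.2,0],[0,0,0],0],[[0.08,-0.24,0],[0,0,0],0],[[0.09,-0.28,0],[0,0,0],0],[[0.1,-0.3,0],[0,0,0],0],[[0.1,-0.3,0],[0,0,0],0],[[0.1,-0.3,0],[0,0,0],0],[[0.1,-0.3,0],[0,0,0],0]])

```text
clock: 18.45
eef_pos: [488.7, -291.8, 233.1]
eef_rot: [-3.142, 0.0, 0.317]
wrist_force: [-1.3, 0.5, -1.6]
finger_gap: 13.9
```

Emit:
apply_moves(series=[[[-0.02,0.08,0.02],[0,0,0],0],[[-0.05,0.15,0.02],[0,0,0],0],[[-0.05,0.15,0.02],[0,0,0],0],[[-0.03,0.16,0.02],[0,0,0],0],[[0,0.17,0.02],[0,0,0],0],[[0.02,0.18,0.02],[0,0,0],0],[[0.06,0.19,0.02],[0,0,0],0],[[0.06,0.19,0.02],[0,0,0],0],[[0.06,0.19,0.02],[0,0,0],0],[[0.06,0.19,0.02],[0,0,0],0]])

```text
clock: 19.7
eef_pos: [489.3, -289.9, 233.3]
eef_rot: [-3.142, 0.0, 0.317]
wrist_force: [0.3, 0.3, -3.0]
finger_gap: 13.8
```

Emit:
apply_moves(series=[[[0.02,0.01,0],[0,0,0],0],[[0.04,0.01,0],[0,0,0],0],[[0.06,0.02,0],[0,0,0],0],[[0.08,0.03,0],[0,0,0],0],[[0.08,0.03,0],[0,0,0],0],[[0.08,0.03,0],[0,0,0],0],[[0.08,0.03,0],[0,0,0],0],[[0.08,0.03,0],[0,0,0],0],[[0.08,0.03,0],[0,0,0],0],[[0.08,0.03,0],[0,0,0],0]])

```text
clock: 20.95
eef_pos: [490.0, -289.6, 233.4]
eef_rot: [3.142, 0.0, 0.317]
wrist_force: [-4.5, -1.8, -0.6]
finger_gap: 13.7
```

Emit:
apply_moves(series=[[[-0.05,-0.02,0],[0,0,0],0],[[-0.11,-0.04,0],[0,0,0],0],[[-0.11,-0.04,0],[0,0,0],0],[[-0.11,-0.04,0],[0,0,0],0],[[-0.11,-0.04,0],[0,0,0],0],[[-0.11,-0.04,0],[0,0,0],0],[[-0.11,-0.04,0],[0,0,0],0],[[-0.11,-0.04,0],[0,0,0],0],[[-0.11,-0.04,0],[0,0,0],0],[[-0.11,-0.04,0],[0,0,0],0]])

```text
clock: 22.2
eef_pos: [489.0, -290.0, 233.4]
eef_rot: [3.142, -0.0, 0.317]
wrist_force: [-0.0, -0.2, -2.7]
finger_gap: 13.9
```

```bash
python3 snap.py 9 wrist,scene,side; python3 - <<'E'
from edge import *
im=cv2.imread("pics/scene9.png");crop(im,(190,100,450,270),3,"pics/s9.png");crop(im,(225,155,265,185),10,"pics/s9d.png")
z=np.load("pics/wrist9.npz");K,T=z["K"],z["T"]; zt=z["pos"][2]+9.6
im=cv2.imread("pics/wrist9.png");H=cv2.cvtColor(im,cv2.COLOR_BGR2HSV);S=cv2.GaussianBlur(H[...,1].astype(float),(0,0),.8)
for nm,l,h,lo,hi,ax,zp in [("lidtop",range(309,333),False,45,62,1,zt),("caseright",range(100,130),True,480,500,0,85),("casetop",range(350,475),False,80,98,1,85)]:
    e=edges(S,l,h,lo,hi);P=local(ray(e[:,0],e[:,1],K,T,zp),z);c,s,n=fit(P,ax);print(nm,c.round(4),round(s,2),n,np.median(e,axis=0).round(1))
# lid tilt: plane fit of inner face from scene depth
W=np.load("pics/scene9.npz")["W"];L=local(W,z)
m=(np.abs(L[...,0])<25)&(np.abs(L[...,1])<95)&(L[...,2]>-125)&(L[...,2]<5)&(np.abs(L[...,1])>25)
P=L[m];c,*_=np.linalg.lstsq(np.c_[P[:,1],P[:,2],np.ones(len(P))],P[:,0],rcond=None);print(len(P),c.round(4))
E
```

```text
{'clock': 22.3, 'eef_pos': [489.009, -290.004, 233.373], 'eef_rot': [3.142, -0.0, 0.317], 'wrist_force': [-0.746, 0.648, -2.76], 'moment': [0.056, -0.012, 0.002], 'finger_gap': 13.53}
lidtop [-2.90000e-03  9.86992e+01] 0.01 24 [320.5  52.9]
caseright [-1.085000e-01  1.712957e+02] 0.03 26 [498.3 114.5]
casetop [7.00000e-04 9.94293e+01] 0.05 102 [412.   87.9]
1146 [ 4.7000e-03 -1.8500e-02  8.5753e+00]
```

View pics/s9.png

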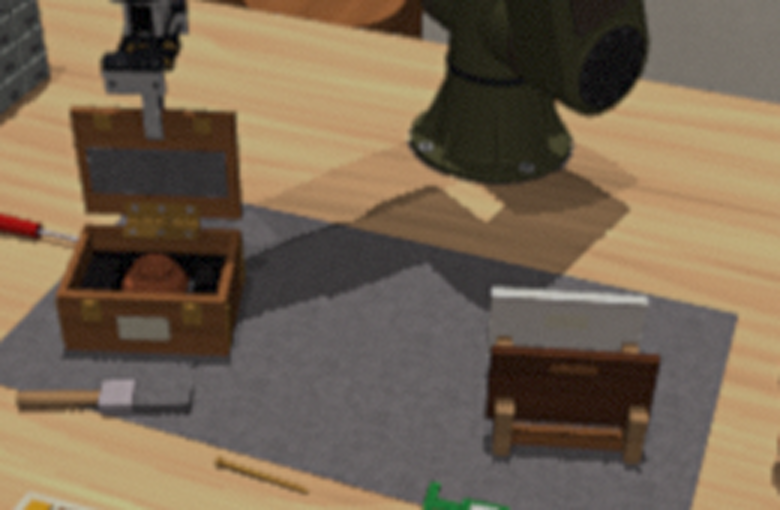

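View pics/s9d.png

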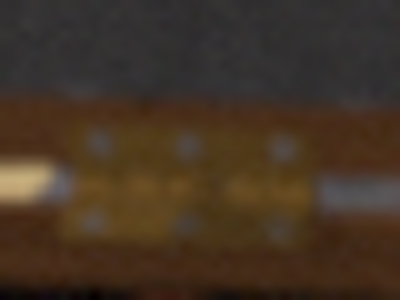

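```bash
python3 -c "
from cell import manip
print(manip.sign_off()); s=manip.read_state(); print(s['clock'],s['wrist_force'],s['eef_pos'])"
```

```text
the job is handed in; nothing more can be done
None
the job is handed in; nothing more can be done
```

I lifted the lid with the brass hinge leaf out of the rack's middle slot and lowered its two knuckles between the three on the case. I handed the job in at about 22 s of the 42 s, still gripping it; no verdict came back.

What the last checks showed:

- **Height:** lowering until it touched gave light contact (about 4 N) at TCP z 232.3 mm, within 0.1 mm of what I had worked out. I then raised it about 1 mm, to the height where the holes line up.
- **Sideways fit:** shifting the lid about 1.6 mm each way along the hinge met no contact, so it sits within about 0.4 mm of the middle of its play.
- **Distance from the wall:** it touched the wall (about 5 N) when moved towards the case. I backed it off about 1.2 mm, against the 1 mm clearance given. That put it about 0.8 mm closer to the case than the camera had suggested.
- **Weight:** at the end the wrist force was about 2.7 N downward and near zero sideways. That matches the lid's own weight, so it hangs in the gripper and does not bear on the case.
- **Upright:** the lid leans about 1° in the scene camera's depth image, within the 7° allowed.
- **Other things:** in the last scene picture the other two boards still stand in the rack. The pot, pin and brush look undisturbed; I did not measure them, and I did not check the bowl separately at the end.

One final measurement failed. The last camera fit of the case's far edge came out skewed, so I ignored it and relied on the contact checks.

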